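# Sweep the counted tube caps into the counting tray's trough and shut its cover

### The job

Three small screw caps and one large one stand on the platform of the white counting tray. With the closed fingers as a brush, sweep the three small caps across the platform and over its open edge into the trough at the tray's side, leaving the large cap on the platform; then swing the trough's cover over and push it down fully shut. Only push: no cap may be picked up or carried, and the dish, forceps and tube round the tray stay where they lie.

Things in the scene. Friction and masses are not known exactly. Their poses are not given: they have to be found in the camera images.
- tray: white counting tray, fixed, 204 mm in x, 218 mm in y. Origin on the bench, mid-length; x away from the robot, y left to the trough, z up; yaw -6 to 29 deg. Platform 36 mm above the bench, x -98 to 98, y -103 to 55 mm, with rims 10 mm high, 4 mm thick on its near, far and right sides; its left edge (y = 55 mm) is open and drops straight into the trough
- trough (a point): centre of the trough's floor, 7 mm above the bench (29 mm below the platform), at x = 0, y = 81 mm of the tray. The trough is inside x -98 to 98, y 55 to 107 mm of the tray; outer wall 4 mm thick, up to 36 mm; a low pouring spout (sill 15 mm above the floor) at its near end
- cover_hinge (a point): middle of the cover's hinge axis, which runs along the tray's x over the trough's outer wall, 37.5 mm above the bench, at x = 0, y = +113.5 mm of the tray
- cover_edge (a point): middle of the free edge of the grey trough cover, 62 mm from the hinge axis. The cover is a flat leaf 196 mm long (along the hinge), 3 mm thick, on the hinge axis; along its free edge a lip stands 4.5 mm up from its upper face (the outer face when open)
- cover_leaf (a joint): angle of the cover, rad: 0 shut, flat over the trough with its free edge on the platform's edge; 1.57 upright; starts at 1.75 to 1.95, leaning outwards, away from the platform; limit 2.05. Friction hinge (0.03 N m, no spring): it stays at any angle, so it is pushed over from outside, then down, with about 1 N
- cap_a: small blue screw cap of a 15 ml tube, one of three alike: knurled cylinder 22 mm in diameter, 14 mm high, closed on top, standing on the tray's platform; origin at the centre of its underside, z up; 10 to 17 g, slides freely. The four caps stand in four lanes, 44 mm apart along the tray's x, in any order, at y -40 to 18 mm of the tray
- cap_b: small blue screw cap of a 15 ml tube, one of three alike: knurled cylinder 22 mm in diameter, 14 mm high, closed on top, standing on the tray's platform; origin at the centre of its underside, z up; 10 to 17 g, slides freely. The four caps stand in four lanes, 44 mm apart along the tray's x, in any order, at y -40 to 18 mm of the tray
- cap_c: small blue screw cap of a 15 ml tube, one of three alike: knurled cylinder 22 mm in diameter, 14 mm high, closed on top, standing on the tray's platform; origin at the centre of its underside, z up; 10 to 17 g, slides freely. The four caps stand in four lanes, 44 mm apart along the tray's x, in any order, at y -40 to 18 mm of the tray
- big_cap: large blue screw cap of a 50 ml tube, 34 mm in diameter and 16 mm high, else like the small ones; stands in one of the four lanes; to be left on the platform; origin at the centre of its underside
- forceps: steel forceps, 18 x 125 x 9 mm, lying loose on the bench in front of the tray (bystander); origin at the centre of its underside
- dish: round petri dish, 91 mm in diameter, 16 mm high, loose on the bench to the right of the tray (bystander); origin at the centre of its underside
- tube: conical tube with a screw cap, 21 x 112 x 22 mm, lying loose on the bench beyond the tray (bystander); origin at the centre of its underside, near its middle
Mind the look-alikes: they are no part of the job. Leave any grey look-alike of the cap_c alone.

How it is judged:
By the outcome, as a careful person would: the job done as asked, in the order asked, and still so for the second after the job is handed in, with the robot touching nothing.
It also fails if it takes over 48 s, if anything falls off the work surface, if the arm or the gripper's body presses on something with over 40 N, if the wrist force passes 120 N, or if a joint passes its speed limit or range.

### The arm

A 6-joint arm with a two-finger parallel gripper is mounted at the origin on a cart in front of the work surface, level with it; the furniture and walls round the work are solid. World frame = base frame: x ahead of the robot, y to its left, z up, the work surface at z = 0. Lengths are in m, angles in rad, forces in N, time in s.
With the tool pointing down it reaches from about 0.3 to 0.85 m from the base axis. Payload 5.4 kg.
Tool frame: the origin (TCP) lies midway between the tips of the shut fingers; the grasp point (between the pads) lies 19 mm behind it; z points along the fingers, y is the direction in which the jaws open and shut (so a half turn about z gives the same grasp; the last joint's range is limited). The gripper opens to 85 mm and grips with 20 to 120 N. Pads are 22 mm wide; open, the fingers measure 114 mm over their backs; the gripper's body (76 mm by 85 mm) begins 54 mm behind the grasp point. The pads swing forward as they close: fully open they stand 13 mm farther back than shut.
Start: joints at [1.138, 0.158, 1.597, -0, 1.386, -0.21], TCP at [0.127, 0.561, 0.231] pointing down, gripper open.
Joint ranges: [-2.91, 2.91], [-0.94, 2.29], [0.18, 2.7], [-1.29, 4.43], [0.17, 2.64], [-3, 3]. Speed limits (rad/s): [2.57, 2.57, 3.14, 3.14, 3.14, 3.14].

### API

Orientations are given as a rotation vector (axis times angle).
In Python, from workcell import manip gives the robot as it stands.
- The arm moves only by the tool arm_command, never from a script. Its argument "moves" is a list that holds one entry, the list of rows, each a list of 7 numbers: the shift along the tool's x, y, z in mm, then the turn, a rotation vector about the tool's x, y, z in degrees, then the opening in per cent of the stroke, from 0 (shut) to 100 (fully open). A call has 1 to 5 rows; each row shifts and turns the pose as measured when the row begins, along the tool's axes as they then stand; what a row does not reach is not made up. A row lasts 1/10 s, in which the tool goes at most 50 mm and 8.59 degrees, less where a joint would pass 70% of its speed; a pose out of reach is approached as far as the arm can. A call is refused whole if a number of a shift passes 50 or a number of a turn 8.59, either way. A call with a gripper value outside its range is refused whole. The fingers move at their own pace and stop on an object; "force" is the grip in N (left out, the last holds). Time passes only in rows, so rows that do not move let the fingers close. It gives the time, the measured TCP pose, the force and the opening at its end, in the units of the state.
- manip.read_state(): the state, without advancing time (a new reading comes with each control period).
- manip.get_image(name): name is "scene" or "top" or "wrist"; returns a dict with "pixels" (384x512x3 uint8, red, green, blue), "vfov" (degrees; the focal length in pixels is half the picture's height over the tangent of half this angle, whatever the lens; pixels are square), "cx", "cy" (the principal point, pixels), "camera_from_world" (4x4, takes a point from world to camera coordinates); the wrist camera has in their place "tool_from_camera" (4x4, takes a point from camera to tool coordinates, whose origin is the TCP and whose axes are the flange's). Camera axes: x right, y up, looking along -z (the intrinsics and any distortion apply to the point x, -y, -z); pixel columns grow to the right and rows downward; lengths in m; the calibration is good to about 2 mm. The wrist camera is an equidistant fisheye: a pixel r from the principal point sees the ray r / f radians off the axis. A picture is of the moment at which its call begins: read the wrist's pose just before it. There is no depth.
- manip.close_job(): hands the job in, once; it reports no verdict.
Trained networks look in a picture, given as the dict that the camera call returned (one of the last four; its "shot" number tells which), for a name from the list of things; names that differ only in an ending like _2 or _b are one class to them, and where a whole thing is asked for, a point or a joint stands for the part that bears it (a point fixed in the world has none). Each returns a list of dicts, best first, with "conf" (0 to 1); they miss things now and then, are a little off and sometimes report something else, mostly with a low value. They report only what shows in the picture. A call takes as long as a camera call. They do not tell look-alikes from the thing itself.
- manip.spot_in(picture, label): "point" ([column, row] as shares, 0 to 1, of the picture: columns of its width, rows of its height, amid what is visible of it).
- manip.spot_point(picture, label): "point" ([column, row] as shares, 0 to 1, of the picture: columns of its width, rows of its height: a listed point, or the origin of a listed thing).
The state is a dict: "t": time; "joint_pos": joint angles; "dq": joint speeds; "effort": joint torques, N m; "tool_pos": TCP position; "eef_rot": TCP orientation; "contact_force": force on the tool from outside, world axes, zero at the start; "wrist_torque": the same for the moment, N m; "opening": finger opening in m.
Only numpy, scipy, OpenCV 4.12 (cv2) and the standard library are available. Lean on these libraries where they do the work, as an engineer would, in place of code of your own. Each camera call takes 0.05 s, during which the arm holds its last target. There are 200 camera calls.

## Working session

There is one attempt and no reset: what is moved stays moved. The work goes in short steps, Python scripts to look and compute and a tool call to move; the robot and the scene stay as the last step left them, time stands still between calls to the robot, and variables do not carry over. Pictures are saved under pics/ and viewed, about 8 in all and at most 12, crops included, and the job is handed in when it is done.

Besides the shell and the picture viewer there is one more tool, called after "Call:" as name(argument=value, ...), one argument or row to a line, values as JSON. arm_command: Moves the arm, as the interface text tells. Its arguments: {"type":"object","properties":{"moves":{"type":"array"},"force":{"type":"number"}},"required":["moves"]}

```bash
ls; mkdir -p pics
cat > h.py <<'E'
import numpy as np, cv2
from workcell import manip
def save(p,n): cv2.imwrite('pics/'+n,cv2.cvtColor(np.asarray(p['pixels']),cv2.COLOR_RGB2BGR))
def ray(p,uv):
    H,W=np.asarray(p['pixels']).shape[:2]; f=H/2/np.tan(np.radians(p['vfov'])/2)
    T=np.array(p['camera_from_world']); d=np.array([(uv[0]-p['cx'])/f,-(uv[1]-p['cy'])/f,-1.])
    return -T[:3,:3].T@T[:3,3], T[:3,:3].T@d
def atz(p,uv,z):
    o,d=ray(p,uv); return o+d*(z-o[2])/d[2]
def proj(p,X):
    H,W=np.asarray(p['pixels']).shape[:2]; f=H/2/np.tan(np.radians(p['vfov'])/2)
    T=np.array(p['camera_from_world']); c=T[:3,:3]@np.array(X)+T[:3,3]
    return np.array([p['cx']-f*c[0]/c[2], p['cy']+f*c[1]/c[2]])
E
python3 - <<'E'
from h import *
np.set_printoptions(precision=4,suppress=True)
s=manip.read_state();print(s)
for n in('top','scene'):
    p=manip.get_image(n);save(p,n+'0.png');print(n,{k:p[k] for k in p if k!='pixels'})
    for l,z in(('tray',0),('trough',.007),('cover_hinge',.0375),('cover_edge',.097),('cap_a',.036),('big_cap',.036),('dish',0),('forceps',0),('tube',0)):
        for r in manip.spot_point(p,l):
            uv=np.array(r['point'])*[512,384];print(l,round(r['conf'],2),uv,atz(p,uv,z))
E
```

```text
pics
{'t': 0.0, 'joint_pos': array([ 1.1379,  0.159 ,  1.5983,  0.    ,  1.3862, -0.2101]), 'dq': array([-0.0008, -0.0005,  0.0013, -0.002 ,  0.0001, -0.0004]), 'effort': array([ -0.0018, -39.6017, -33.1427,  -0.0003,   0.0088,  -0.    ]), 'tool_pos': array([0.1268, 0.5602, 0.2303]), 'eef_rot': array([-0.3492, -3.1215,  0.0029]), 'contact_force': array([ 0.2638, -0.019 ,  0.6023]), 'wrist_torque': array([ 0.0252, -0.0604, -0.0444]), 'opening': 0.08515329269939945}
top {'vfov': 43.50962142504385, 'cx': 248.07318271929282, 'cy': 189.77825092652986, 'camera_from_world': array([[-0.0079, -1.    , -0.0005, -0.1061],
       [ 0.9877, -0.0079,  0.156 , -0.5224],
       [-0.156 ,  0.0008,  0.9878, -0.8424],
       [ 0.    ,  0.    ,  0.    ,  1.    ]]), 'shot': 1}
tray 0.8 [247.296 189.312] [ 0.5289 -0.1088  0.    ]
trough 0.64 [205.0048 186.3936] [ 0.5341 -0.0281  0.007 ]
cover_hinge 0.83 [187.8016 181.0176] [0.5394 0.0011 0.0375]
cover_edge 0.72 [264.4992 263.808 ] [ 0.3868 -0.1367  0.097 ]
cover_edge 0.71 [171.1104 176.4864] [0.537  0.0225 0.097 ]
cap_a 0.58 [327.424  143.3856] [ 0.6092 -
[... 649 characters left out ...]
  0.8824, -0.1355],
       [-0.4152, -0.7787,  0.4703, -0.7377],
       [ 0.    ,  0.    ,  0.    ,  1.    ]]), 'shot': 2}
tray 0.78 [250.9824 212.5056] [ 0.5258 -0.0991  0.    ]
trough 0.88 [235.3152 191.3856] [ 0.5309 -0.0229  0.007 ]
cover_hinge 0.81 [227.9936 172.608 ] [0.529  0.0038 0.0375]
cover_edge 0.88 [226.0992 139.6992] [0.5396 0.0287 0.097 ]
cap_a 0.61 [251.6992 214.3872] [ 0.4973 -0.1577  0.036 ]
cap_a 0.43 [267.008  193.6128] [ 0.5554 -0.1076  0.036 ]
cap_a 0.42 [219.5968 203.904 ] [ 0.4645 -0.0982  0.036 ]
big_cap 0.84 [294.8096 196.416 ] [ 0.5939 -0.1418  0.036 ]
forceps 0.64 [189.5936 246.1824] [ 0.3874 -0.1431  0.    ]
tube 0.47 [321.024  204.7872] [ 0.6544 -0.1406  0.    ]
```

Run:
```python
import cv2
a=cv2.imread('pics/top0.png')[90:300,100:380];cv2.imwrite('pics/topc.png',cv2.resize(a,None,fx=2.8,fy=2.8,interpolation=2))
a=cv2.imread('pics/scene0.png')[100:290,130:400];cv2.imwrite('pics/scc.png',cv2.resize(a,None,fx=2.9,fy=2.9,interpolation=2))
```

```text
(no output)
```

View pics/topc.png

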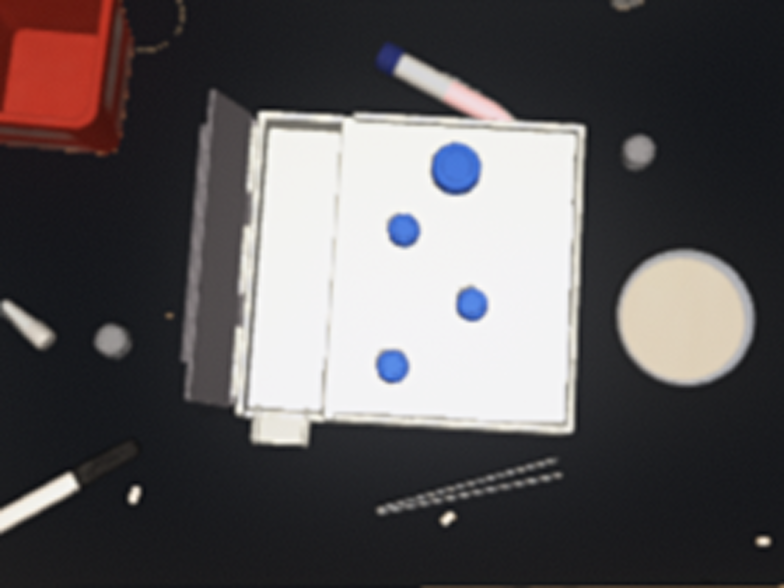

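View pics/scc.png

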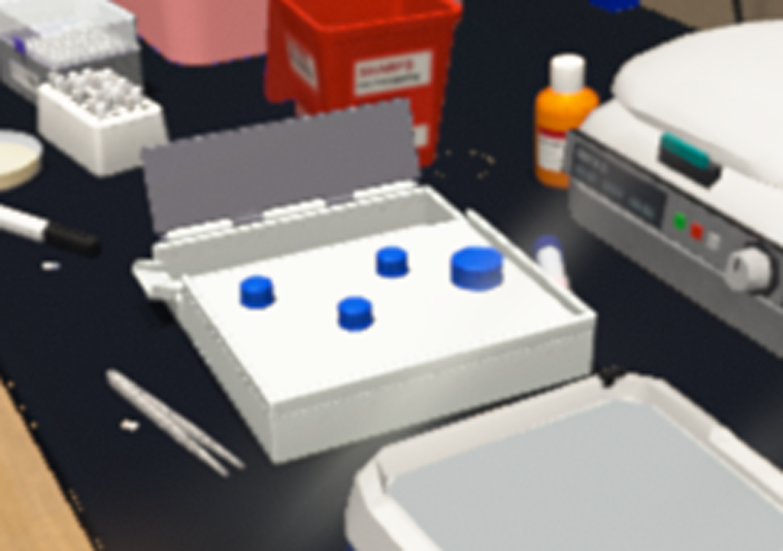

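Top crop (2.8×, offset 100,90): tray corners at about (262,115), (583,127), (573,430) and (240,412). Small caps are at (403,230), (471,304) and (392,366), and the big cap is in the far lane at (456,168). The scene crop shows the cover leaning outwards behind the trough. The two grey caps are off the tray. Next I'll fit the tray pose.

Run:
```python
from h import *
from scipy.optimize import least_squares
np.set_printoptions(precision=4,suppress=True)
p=manip.get_image('top');q=manip.get_image('scene')
tc=lambda u:np.array(u)/2.8+[100,90]-.3
sc=lambda u:np.array(u)/2.9+[130,100]-.3
obs=[(p,tc((584,126)),(.102,-.107,.046)),(p,tc((574,433)),(-.102,-.107,.046)),(p,tc((262,113)),(.102,.111,.036)),(p,tc((238,413)),(-.102,.111,.036)),
(q,sc((596,316)),(.102,-.107,.046)),(q,sc((273,405)),(-.102,-.107,.046)),
(p,np.array([187.8,181]),(0,.1135,.0375)),(q,np.array([228,172.6]),(0,.1135,.0375)),(p,np.array([247.3,189.3]),(0,0,0)),(q,np.array([251,212.5]),(0,0,0)),(p,np.array([205,186.4]),(0,.081,.007)),(q,np.array([235.3,191.4]),(0,.081,.007))]
def W(v,X):
    c,s=np.cos(v[2]),np.sin(v[2]);return np.array([v[0]+c*X[0]-s*X[1],v[1]+s*X[0]+c*X[1],X[2]])
r=least_squares(lambda v:np.concatenate([proj(im,W(v,X))-u for im,u,X in obs]),[.53,-.105,-.05],loss='soft_l1')
v=r.x;print(v,np.degrees(v[2]));print(np.array([proj(im,W(v,X))-u for im,u,X in obs]))
R=np.array([[np.cos(v[2]),-np.sin(v[2])],[np.sin(v[2]),np.cos(v[2])]])
for im,n in((p,'top'),(q,'scene')):
    hsv=cv2.cvtColor(np.asarray(im['pixels']),cv2.COLOR_RGB2HSV)
    m=cv2.inRange(hsv,(100,140,60),(125,255,255))
    N,_,st,c=cv2.connectedComponentsWithStats(m)
    for i in range(1,N):
        if st[i,4]>30:
            X=atz(im,c[i],.046 if n=='top' else .043);print(n,st[i,4],c[i],X, 'tray',R.T@(X[:2]-v[:2])*1000)
np.save('tray.npy',v)
for l in('cover_edge',):
  for a in np.arange(1.7,2.05,.05):
    X=W(v,(0,.1135-.062*np.cos(a),.0375+.062*np.sin(a)));print(a,proj(p,X),proj(q,X),X)
```

```text
[ 0.5285 -0.1102 -0.0613] -3.511917409448059
[[ 0.1686 -0.141 ]
 [-0.1098  0.4042]
 [-1.1875 -0.0457]
 [-0.6426  1.3484]
 [ 0.4802 -1.2251]
 [-0.6514 -1.5807]
 [-1.1077  2.1029]
 [ 3.0707 -0.5886]
 [ 0.7492  0.2155]
 [ 4.0978  2.3616]
 [ 0.6889  0.3081]
 [ 2.6177  1.0404]]
top 47 [238.4894 110.1277] [ 0.672  -0.0934  0.046 ] tray [142.2197  25.526 ]
top 219 [262.4018 149.8082] [ 0.5954 -0.1373  0.046 ] tray [ 68.3927 -22.9528]
top 80 [243.6125 171.7125] [ 0.5544 -0.1023  0.046 ] tray [25.3389  9.4904]
top 77 [268.026  198.4416] [ 0.5045 -0.1464  0.046 ] tray [-21.769  -37.6019]
top 82 [239.7683 220.439 ] [ 0.4648 -0.0948  0.046 ] tray [-64.583   11.5109]
scene 427 [348.0164  11.1499] [2.0406 1.5589 0.043 ] tray [1407.0089 1758.5972]
scene 898 [342.8998  77.0401] [1.1403 0.4314 0.043 ] tray [577.4191 578.0567]
scene 36 [80.9444 97.0278] [0.3635 0.6561 0.043 ] tray [-211.6304  754.7353]
scene 33 [ 75.5758 136.2121] [0.2961 0.3471 0.043 ] tray [-259.9849  442.2423]
scene 1477 [ 98.9946 192.3893] [0.2852 0.0394 0.043 ] tray [-251.9948  134.4281]
scene 90 [264.5667 189.8778] [ 0.5523 -0.1
[... 328 characters left out ...]
0.043 ] tray [-134.3235 -302.3883]
scene 4306 [343.7074 356.9475] [ 0.4407 -0.484   0.043 ] tray [ -64.7654 -378.5005]
scene 1379 [454.7832 364.7157] [ 0.5387 -0.5511  0.043 ] tray [  37.1167 -439.4482]
1.7 [177.5464 176.7968] [228.2013 142.1388] [0.536 0.011 0.099]
1.75 [175.8132 176.7541] [227.6309 141.8176] [0.5362 0.0141 0.0985]
1.8 [174.1115 176.7284] [227.0726 141.575 ] [0.5363 0.0171 0.0979]
1.85 [172.4464 176.7199] [226.5277 141.4112] [0.5365 0.0201 0.0971]
1.9000000000000001 [170.8229 176.7284] [225.9976 141.3257] [0.5367 0.0231 0.0962]
1.9500000000000002 [169.2457 176.7539] [225.4835 141.3182] [0.5369 0.026  0.0951]
2.0 [167.7194 176.7963] [224.9866 141.3879] [0.5371 0.0288 0.0939]
```

Call:
arm_command(
  moves=[
    [[0,0,0,0,0,-5,0],[0,0,0,0,0,-4.3,0],[0,0,0,0,0,0,0]],
  ],
)

```text
t: 1.4
tool_pos: [0.1271, 0.5608, 0.2313]
eef_rot: [0.086, 3.14, 0.0]
contact_force: [-0.6, -0.1, 0.2]
opening: 0.0443
```

```bash
cat >> h.py <<'E'
from scipy.spatial.transform import Rotation as Ro
def st(*targets):
    np.set_printoptions(precision=1,suppress=True)
    v=np.load('tray.npy');s=manip.read_state();M=Ro.from_rotvec(s['eef_rot']);T=Ro.from_rotvec([0,0,v[2]])
    o=np.array([v[0],v[1],0]);X=T.inv().apply(np.array(s['tool_pos'])-o)*1000
    print('t',s['t'],'tray',X,'open',s['opening'],'F',T.inv().apply(s['contact_force']))
    Q=Ro.from_euler('z',v[2])*Ro.from_rotvec([0,np.pi,0])
    print('turn to go(tool deg)',np.degrees((M.inv()*Q).as_rotvec()))
    for t in targets:
        print(t,'delta tool',M.inv().apply(T.apply(np.array(t)-X)));X=np.array(t,float)
E
python3 -c "
from h import *
st((-65.5,-30,80),(-65.5,-30,41))"
```

```text
t 1.4 tray [-441.8  645.1  231.3] open 0.04432863170629951 F [-0.6 -0.1  0.2]
turn to go(tool deg) [0.  0.  0.4]
(-65.5, -30, 80) delta tool [-372.1 -677.5  151.3]
(-65.5, -30, 41) delta tool [ 0. -0. 39.]
```

Call:
arm_command(
  moves=[
    [[-26,-42,0,0,0,0.4,0],[-24,-42,0,0,0,0,0],[-24,-42,0,0,0,0,0],[-24,-42,0,0,0,0,0],[-24,-42,0,0,0,0,0]],
  ],
)

```text
t: 1.9
tool_pos: [0.2365, 0.3406, 0.2299]
eef_rot: [0.098, 3.14, 0.001]
contact_force: [1.4, -1.0, 0.5]
opening: 0.0002
```

Call:
arm_command(
  moves=[
    [[-24,-42,0,0,0,0,0],[-24,-42,0,0,0,0,0],[-24,-42,0,0,0,0,0],[-24,-42,0,0,0,0,0],[-24,-42,0,0,0,0,0]],
  ],
)

```text
t: 2.4
tool_pos: [0.3448, 0.115, 0.2313]
eef_rot: [0.109, 3.132, 0.004]
contact_force: [1.7, 0.4, 1.0]
opening: 0.0003
```

```bash
python3 -c "
from h import *
st((-65.5,-30,80),(-65.5,-30,41))"
```

```text
t 2.4 tray [-197.2  213.5  231.3] open 0.00034023880848073595 F [1.6 0.5 1. ]
turn to go(tool deg) [ 0.1  0.4 -0.5]
(-65.5, -30, 80) delta tool [-132.6 -242.8  151.6]
(-65.5, -30, 41) delta tool [ 0.3 -0.1 39. ]
```

Call:
arm_command(
  moves=[
    [[-24,-42,0,0,0,-0.5,0],[-24,-42,0,0,0,0,0],[-24,-42,0,0,0,0,0],[-22,-40,20,0,0,0,0],[-20,-40,25,0,0,0,0]],
  ],
)

```text
t: 2.9
tool_pos: [0.4482, -0.1049, 0.1938]
eef_rot: [0.117, 3.117, -0.003]
contact_force: [0.4, 1.2, 0.7]
opening: 0.0002
```

Call:
arm_command(
  moves=[
    [[-12,-25,35,0,0,0,0],[-5,-10,35,0,0,0,0],[0,0,30,0,0,0,0],[0,0,0,0,0,0,0]],
  ],
)

```text
t: 3.3
tool_pos: [0.4661, -0.1493, 0.0899]
eef_rot: [0.142, 3.115, -0.005]
contact_force: [-1.1, 0.7, -0.3]
opening: 0.0002
```

```bash
python3 -c "
from h import *
st((-65.5,-30,80),(-65.5,-30,41))"
```

```text
t 3.3 tray [-59.9 -42.9  89.9] open 0.000171990619740433 F [-1.1  0.7 -0.3]
turn to go(tool deg) [-0.1  1.3 -1.7]
(-65.5, -30, 80) delta tool [ 6.2 12.7  9.7]
(-65.5, -30, 41) delta tool [ 0.9  0.1 39. ]
```

Call:
arm_command(
  moves=[
    [[7,12,0,0,1.3,-1.7,0],[0,0,15,0,0,0,0],[0,0,15,0,0,0,0],[0,0,12,0,0,0,0],[0,0,0,0,0,0,0]],
  ],
)

```text
t: 3.8
tool_pos: [0.463, -0.135, 0.0525]
eef_rot: [0.089, 3.135, -0.01]
contact_force: [0.2, 0.9, -0.2]
opening: -0.0
```

```bash
python3 -c "
from h import *
st((-65.5,-30,41))
p=manip.get_image('scene');a=np.asarray(p['pixels'])[130:260,150:350,::-1];cv2.imwrite('pics/s1.png',cv2.resize(a,None,fx=4,fy=4,interpolation=2))"
```

```text
t 3.8 tray [-63.9 -28.8  52.5] open -7.655895125490742e-06 F [ 0.1  0.9 -0.2]
turn to go(tool deg) [-0.3  0.3  0.2]
(-65.5, -30, 41) delta tool [ 1.7 -1.2 11.5]
```

View pics/s1.png

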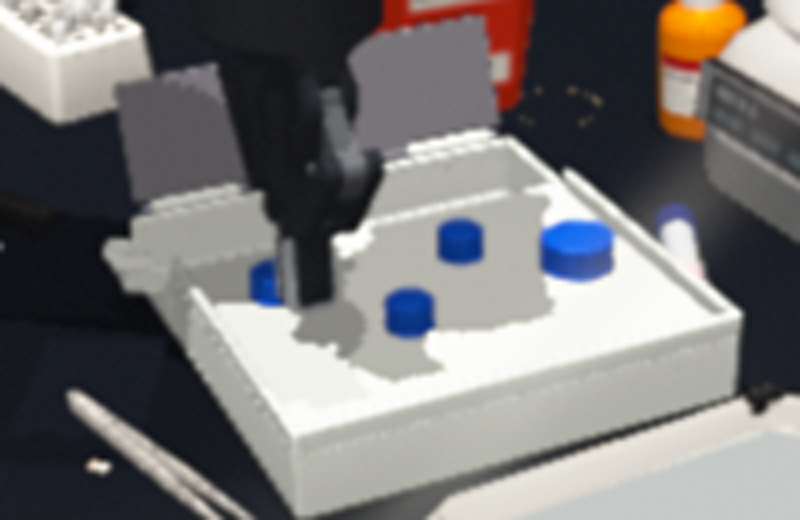

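The closed fingers are just behind the near cap (cap at ~(265,282), tips at ~(305,300)). Next is the final descent and the sweep.

Call:
arm_command(
  moves=[
    [[1.7,0,6,0,0,0,0],[0,0,5,0,0,0,0],[0,10,0,0,0,0,0],[0,12,0,0,0,0,0],[0,12,0,0,0,0,0]],
  ],
)

```text
t: 4.35
tool_pos: [0.4654, -0.1009, 0.0432]
eef_rot: [0.093, 3.131, -0.013]
contact_force: [-0.0, 0.5, 0.6]
opening: -0.0001
```

```bash
python3 -c "
from h import *
st((-65.5,55,41))"
```

```text
t 4.35 tray [-63.6   5.4  43.2] open -0.00013112469740674614 F [-0.   0.5  0.6]
turn to go(tool deg) [-0.5  0.5  0.1]
(-65.5, 55, 41) delta tool [ 1.8 49.6  1.8]
```

Call:
arm_command(
  moves=[
    [[1.8,10,1.5,0,0,0,0],[0,10,0,0,0,0,0],[0,10,0,0,0,0,0],[0,10,0,0,0,0,0],[0,10,0,0,0,0,0]],
  ],
)

```text
t: 4.85
tool_pos: [0.4666, -0.0449, 0.0415]
eef_rot: [0.09, 3.13, -0.013]
contact_force: [-0.8, 0.2, -0.5]
opening: 0.0002
```

```bash
python3 -c "
from h import *
st((-65.5,55,80),(-22.7,-77,80),(-22.7,-77,42))
p=manip.get_image('scene');a=np.asarray(p['pixels'])[130:260,150:350,::-1];cv2.imwrite('pics/s2.png',cv2.resize(a,None,fx=4,fy=4,interpolation=2))"
```

```text
t 4.85 tray [-65.8  61.4  41.5] open 0.0001833389571398901 F [-0.8  0.2 -0.5]
turn to go(tool deg) [-0.5  0.6  0.2]
(-65.5, 55, 80) delta tool [ -0.7  -6.7 -38.5]
(-22.7, -77, 80) delta tool [ -42.3 -132.2    1.5]
(-22.7, -77, 42) delta tool [ 0.4  0.3 38. ]
```

View pics/s2.png

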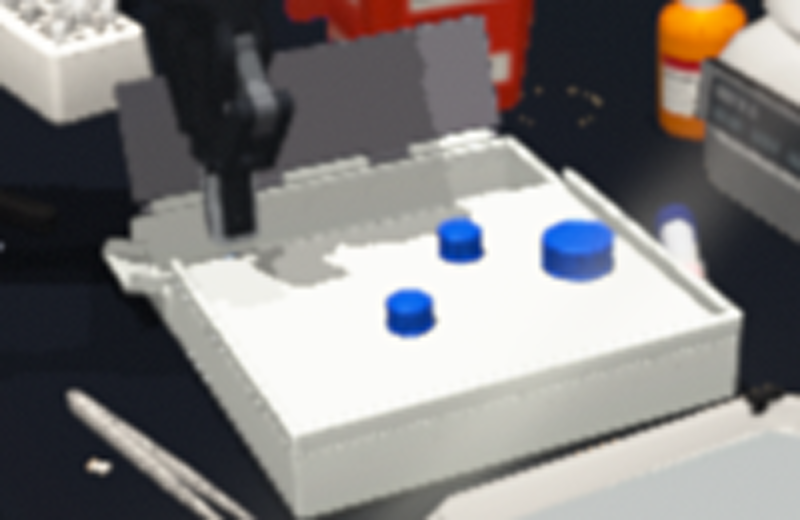

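The first cap is off the platform and in the trough (no blue at the lane). Next is the second lane.

Call:
arm_command(
  moves=[
    [[0,-5,-38,0,0.6,0,0],[-10,-30,0,0,0,0,0],[-12,-38,0,0,0,0,0],[-12,-38,0,0,0,0,0],[-8,-24,0,0,0,0,0]],
  ],
)

```text
t: 5.4
tool_pos: [0.5009, -0.1801, 0.0811]
eef_rot: [-0.076, -3.138, 0.011]
contact_force: [0.2, 0.0, -0.1]
opening: -0.0002
```

```bash
python3 -c "
from h import *
st((-22.7,-77,80),(-22.7,-77,42))"
```

```text
t 5.4 tray [-23.3 -71.4  81.1] open -0.00019674652701742385 F [ 0.2  0.  -0.1]
turn to go(tool deg) [-0.4 -0.2  0.7]
(-22.7, -77, 80) delta tool [-0.5 -5.6  1.1]
(-22.7, -77, 42) delta tool [-0.1  0.3 38. ]
```

Call:
arm_command(
  moves=[
    [[0,-3,0,0,0,0.7,0],[0,0,15,0,0,0,0],[0,0,12,0,0,0,0],[0,0,6,0,0,0,0],[0,0,0,0,0,0,0]],
  ],
)

```text
t: 5.9
tool_pos: [0.5012, -0.1847, 0.0469]
eef_rot: [-0.103, -3.137, 0.012]
contact_force: [0.0, -0.2, 0.4]
opening: -0.0001
```

```bash
python3 -c "
from h import *
st((-22.7,-77,42),(-22.7,55,41.5))"
```

```text
t 5.9 tray [-22.7 -76.1  46.9] open -5.841505184078821e-05 F [ 0.1 -0.2  0.4]
turn to go(tool deg) [-0.4 -0.1 -0.2]
(-22.7, -77, 42) delta tool [-0.  -0.9  4.9]
(-22.7, 55, 41.5) delta tool [  0.6 132.   -0.5]
```

Call:
arm_command(
  moves=[
    [[0,0,5,-0.4,0,0,0],[0,10,0,0,0,0,0],[0,12,0,0,0,0,0],[0,14,0,0,0,0,0],[0,14,0,0,0,0,0]],
  ],
)

```text
t: 6.4
tool_pos: [0.5051, -0.1311, 0.0426]
eef_rot: [-0.104, -3.139, 0.0]
contact_force: [-0.4, -0.9, -0.0]
opening: -0.0003
```

```bash
python3 -c "
from h import *
st((-22.7,57,41.5))
p=manip.get_image('top')
for r in manip.spot_point(p,'cap_a'):
  X=atz(p,np.array(r['point'])*[512,384],.036);print(r['conf'],X*1000)"
```

```text
t 6.4 tray [-22.1 -22.3  42.6] open -0.0002756140147639568 F [-0.4 -0.9 -0. ]
turn to go(tool deg) [-0.  -0.  -0.3]
(-22.7, 57, 41.5) delta tool [ 1.  79.3  1. ]
0.54 [ 606.8 -263.7   36. ]
0.49 [488.2  86.5  36. ]
```

Call:
arm_command(
  moves=[
    [[0.8,14,1,0,0,0,0],[0,14,0,0,0,0,0],[0,12,0,0,0,0,0],[0,10,0,0,0,0,0],[0,10,0,0,0,0,0]],
  ],
)

```text
t: 7.0
tool_pos: [0.5085, -0.0659, 0.0417]
eef_rot: [-0.101, -3.14, 0.001]
contact_force: [-0.7, -1.2, -0.7]
opening: 0.0001
```

Call:
arm_command(
  moves=[
    [[0,10,0,0,0,0,0],[0,8,0,0,0,0,0],[0,0,0,0,0,0,0]],
  ],
)

```text
t: 7.3
tool_pos: [0.5096, -0.0449, 0.0416]
eef_rot: [-0.098, -3.139, 0.0]
contact_force: [-1.0, -0.2, 0.5]
opening: -0.0
```

```bash
python3 -c "
from h import *
st((-22.7,57,80),(23.5,-31,80),(23.5,-31,42))
p=manip.get_image('scene');a=np.asarray(p['pixels'])[130:260,150:350,::-1];cv2.imwrite('pics/s3.png',cv2.resize(a,None,fx=4,fy=4,interpolation=2))"
```

```text
t 7.3 tray [-22.9  64.1  41.6] open -1.475257244884389e-05 F [-1.  -0.3  0.5]
turn to go(tool deg) [-0.  -0.  -0.1]
(-22.7, 57, 80) delta tool [ -0.1  -7.1 -38.4]
(23.5, -31, 80) delta tool [-46.3 -87.9  -0. ]
(23.5, -31, 42) delta tool [-0.  0. 38.]
```

View pics/s3.png

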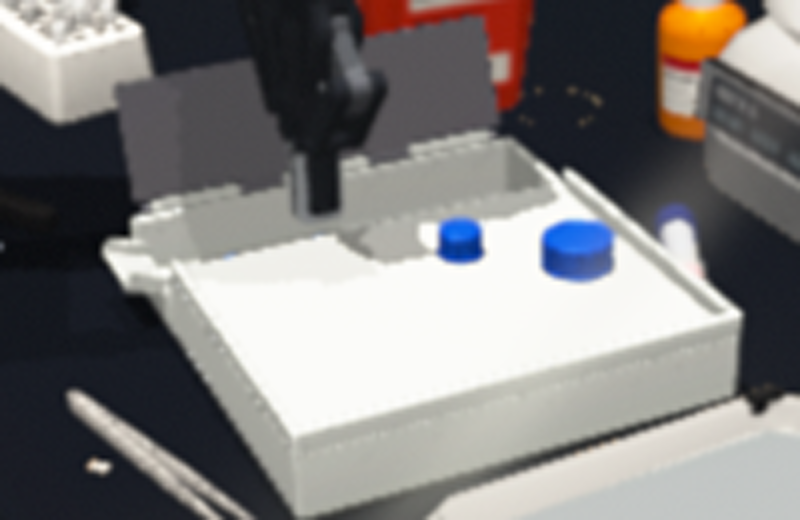

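The second cap is off as well; the third remains at (460,240). Next is the third lane.

Call:
arm_command(
  moves=[
    [[0,-5,-38,0,0,0,0],[-14,-30,0,0,0,0,0],[-16,-30,0,0,0,0,0],[-15,-26,0,0,0,0,0],[0,0,0,0,0,0,0]],
  ],
)

```text
t: 7.85
tool_pos: [0.55, -0.1437, 0.0813]
eef_rot: [0.098, 3.14, -0.004]
contact_force: [0.2, 0.7, -0.3]
opening: 0.0003
```

```bash
python3 -c "
from h import *
st((23.5,-31,80),(23.5,-31,42))"
```

```text
t 7.85 tray [ 23.5 -32.1  81.3] open 0.00031804798762132404 F [ 0.2  0.7 -0.3]
turn to go(tool deg) [-0.1  0.  -0.1]
(23.5, -31, 80) delta tool [-0.   1.1  1.3]
(23.5, -31, 42) delta tool [ 0.   0.1 38. ]
```

Call:
arm_command(
  moves=[
    [[0,0,14,0,0,0,0],[0,0,14,0,0,0,0],[0,0,8,0,0,0,0],[0,0,2,0,0,0,0],[0,0,0,0,0,0,0]],
  ],
)

```text
t: 8.35
tool_pos: [0.5469, -0.1412, 0.0374]
eef_rot: [-0.097, -3.134, -0.001]
contact_force: [0.3, -0.2, 0.3]
opening: 0.0002
```

```bash
python3 -c "
from h import *
st((23.5,-31,42),(23.5,57,41.5))"
```

```text
t 8.35 tray [ 20.2 -29.8  37.4] open 0.00023516521406611134 F [ 0.3 -0.2  0.3]
turn to go(tool deg) [ 0.  -0.3 -0. ]
(23.5, -31, 42) delta tool [-3.3 -1.2 -4.6]
(23.5, 57, 41.5) delta tool [ 0.1 88.   0.5]
```

Call:
arm_command(
  moves=[
    [[-3.5,0,-4.5,0,0,0,0],[0,8,0,0,0,0,0],[0,10,0,0,0,0,0],[0,10,0,0,0,0,0],[0,10,0,0,0,0,0]],
  ],
)

```text
t: 8.85
tool_pos: [0.5542, -0.1007, 0.0438]
eef_rot: [-0.098, -3.137, 0.001]
contact_force: [0.6, 0.2, -0.4]
opening: 0.0001
```

```bash
python3 -c "
from h import *
st((23.5,57,41.5))"
```

```text
t 8.85 tray [25.  11.1 43.8] open 0.00012006352579982296 F [ 0.6  0.2 -0.4]
turn to go(tool deg) [-0.  -0.2 -0.1]
(23.5, 57, 41.5) delta tool [ 1.6 45.9  2.3]
```

Call:
arm_command(
  moves=[
    [[0.5,10,1.5,0,0,0,0],[0,10,0,0,0,0,0],[0,10,0,0,0,0,0],[0,10,0,0,0,0,0],[0,8,0,0,0,0,0]],
  ],
)

```text
t: 9.35
tool_pos: [0.5577, -0.0479, 0.0434]
eef_rot: [-0.094, -3.14, 0.003]
contact_force: [-0.6, -1.1, -0.2]
opening: -0.0
```

Call:
arm_command(
  moves=[
    [[0,0,0,0,0,0,0],[0,-15,-35,0,0,0,0],[0,-25,-45,0,0,0,0],[0,-30,-45,0,0,0,0],[0,-30,-20,0,0,0,0]],
  ],
)

```text
t: 9.85
tool_pos: [0.5479, -0.143, 0.1846]
eef_rot: [-0.082, -3.126, -0.004]
contact_force: [1.0, 0.0, 0.9]
opening: 0.0002
```

```bash
python3 -c "
from h import *
st()
p=manip.get_image('top');q=manip.get_image('scene')
a=np.asarray(p['pixels'])[110:280,130:320,::-1];b=np.asarray(q['pixels'])[110:280,150:350,::-1]
cv2.imwrite('pics/s4.png',cv2.resize(np.hstack([a,b]),None,fx=2.05,fy=2.05,interpolation=2))"
```

```text
t 9.85 tray [ 21.4 -31.5 184.6] open 0.00017793745145324032 F [1.  0.1 0.9]
turn to go(tool deg) [ 0.1 -0.8  0.5]
```

View pics/s4.png

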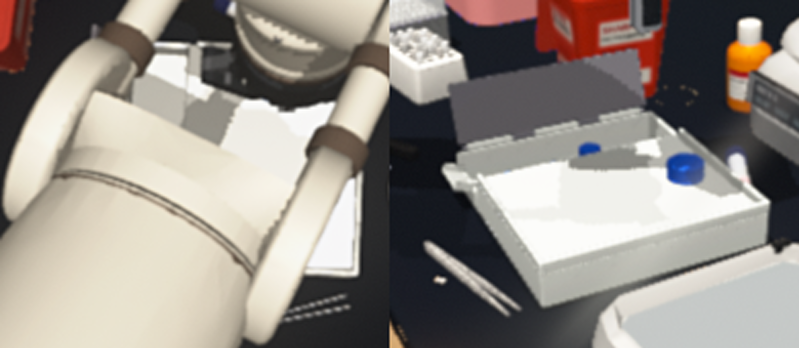

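The third cap shows only its top behind the platform edge (590,150), and the big cap is still in place at (685,168). I'll use the wrist camera to look into the trough.

```bash
python3 -c "
from h import *
st()
q=manip.get_image('scene');v=np.load('tray.npy')
hsv=cv2.cvtColor(np.asarray(q['pixels']),cv2.COLOR_RGB2HSV);m=cv2.inRange(hsv,(100,140,60),(125,255,255));m[:150]=0;m[:,:200]=0;m[:,320:]=0;m[230:]=0
ys,xs=np.nonzero(m)
k=xs<275
print(xs[k].min(),xs[k].max(),ys[k].min(),ys[k].max(),k.sum())
T=Ro.from_rotvec([0,0,v[2]]);o=np.r_[v[:2],0]
for z in (.021,.029,.036,.05):print(z,T.inv().apply(atz(q,(xs[k].mean(),ys[k].min()+1),z)-o)*1000)
w=manip.get_image('wrist');print({i:w[i] for i in w if i!='pixels'})
save(w,'w1.png')"
```

```text
t 9.95 tray [ 22.2 -34.5 184.9] open -2.4251579002114397e-05 F [-0.1  0.7  0.4]
turn to go(tool deg) [-0.  -0.7  0.3]
243 252 180 184 40
0.021 [25.1 92.9 21. ]
0.029 [19.2 78.8 29. ]
0.036 [13.9 66.4 36. ]
0.05 [ 3.5 41.8 50. ]
{'vfov': 65.70646984690485, 'cx': 257.05601337682265, 'cy': 191.1927876401541, 'tool_from_camera': array([[ 0. ,  1. ,  0.3,  0.1],
       [ 1. , -0. ,  0. ,  0. ],
       [ 0. ,  0.3, -1. , -0.1],
       [ 0. ,  0. ,  0. ,  1. ]]), 'shot': 12}
```

View pics/w1.png

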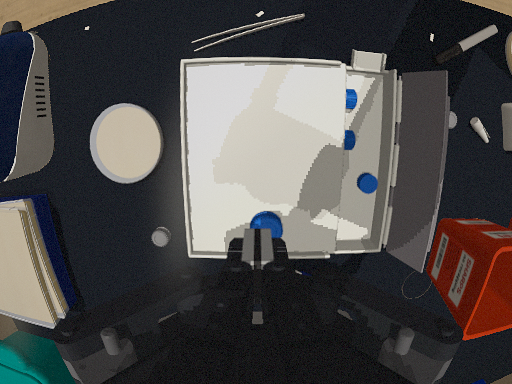

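All three small caps are in the trough at (350,98), (348,140) and (367,183). The big cap is still on the platform at (266,222), and the red bin is beyond the far end of the cover. Next I'll go over the cover to its outside.

Call:
arm_command(
  moves=[
    [[10,40,0,0,0,0,0],[10,40,0,0,0,0,0],[10,40,0,0,0,0,0],[10,40,0,0,0,0,0],[10,40,0,0,0,0,0]],
  ],
)

```text
t: 10.55
tool_pos: [0.501, 0.0677, 0.1734]
eef_rot: [-0.094, -3.105, -0.014]
contact_force: [0.3, -0.4, 1.0]
opening: -0.0002
```

Call:
arm_command(
  moves=[
    [[0,0,0,0,0,0,0]],
  ],
)

```text
t: 10.65
tool_pos: [0.4981, 0.0729, 0.1713]
eef_rot: [-0.084, -3.101, -0.017]
contact_force: [0.4, -1.2, -0.3]
opening: 0.0
```

```bash
python3 -c "
from h import *
st((-30,172,184),(-30,172,75))"
```

```text
t 10.65 tray [-41.6 180.9 171.3] open 4.5107019287770817e-05 F [ 0.5 -1.1 -0.3]
turn to go(tool deg) [ 0.6 -2.3  0.4]
(-30, 172, 184) delta tool [-11.   -8.8 -13.2]
(-30, 172, 75) delta tool [ -4.3  -1.1 108.9]
```

Call:
arm_command(
  moves=[
    [[-11,-5,0,0.6,-2.3,0.4,0],[0,0,30,0,0,0,0],[0,0,30,0,0,0,0],[0,0,25,0,0,0,0],[0,0,0,0,0,0,0]],
  ],
)

```text
t: 11.15
tool_pos: [0.5034, 0.0706, 0.0768]
eef_rot: [-0.083, -3.131, 0.001]
contact_force: [-0.4, 0.5, -1.0]
opening: -0.0001
```

```bash
python3 -c "
from h import *
st((-30,172,75),(-30,130,75))"
```

```text
t 11.15 tray [-36.2 178.9  76.8] open -6.886433328802637e-05 F [-0.4  0.5 -1. ]
turn to go(tool deg) [-0.1 -0.5  0.5]
(-30, 172, 75) delta tool [-6.1 -7.   1.7]
(-30, 130, 75) delta tool [  0.3 -42.    0. ]
```

Call:
arm_command(
  moves=[
    [[-4,-12,1,0,0,0.5,0],[0,-12,0,0,0,0,0],[0,-12,0,0,0,0,0],[0,-10,0,0,0,0,0],[0,-10,0,0,0,0,0]],
  ],
)

```text
t: 11.65
tool_pos: [0.5054, 0.0098, 0.0784]
eef_rot: [-0.096, -3.134, 0.002]
contact_force: [-0.4, 0.4, -0.4]
opening: 0.0001
```

```bash
python3 -c "
from h import *
st((-30,98,75),(-30,75,45))"
```

```text
t 11.65 tray [-30.4 118.3  78.4] open 7.547698839830387e-05 F [-0.4  0.4 -0.4]
turn to go(tool deg) [-0.1 -0.4 -0. ]
(-30, 98, 75) delta tool [ -0.5 -20.3   3.5]
(-30, 75, 45) delta tool [ -0.2 -22.9  30. ]
```

Call:
arm_command(
  moves=[
    [[0,-10,2,0,0,0,0],[0,-10,4,0,0,0,0],[0,-10,7,0,0,0,0],[0,-8,8,0,0,0,0],[0,-6,6,0,0,0,0]],
  ],
)

```text
t: 12.15
tool_pos: [0.5035, -0.0396, 0.0513]
eef_rot: [-0.099, -3.138, 0.004]
contact_force: [0.6, 0.1, 0.4]
opening: -0.0002
```

```bash
python3 -c "
from h import *
st((-30,75,55),(-30,75,42),(-30,75,38))
q=manip.get_image('scene');b=np.asarray(q['pixels'])[120:250,150:350,::-1]
cv2.imwrite('pics/s5.png',cv2.resize(b,None,fx=4,fy=4,interpolation=2))"
```

```text
t 12.15 tray [-29.3  69.   51.3] open -0.0001516519508759056 F [0.6 0.2 0.4]
turn to go(tool deg) [-0.1 -0.1 -0.1]
(-30, 75, 55) delta tool [ 0.7  6.  -3.8]
(-30, 75, 42) delta tool [-0.  0. 13.]
(-30, 75, 38) delta tool [-0.  0.  4.]
```

View pics/s5.png

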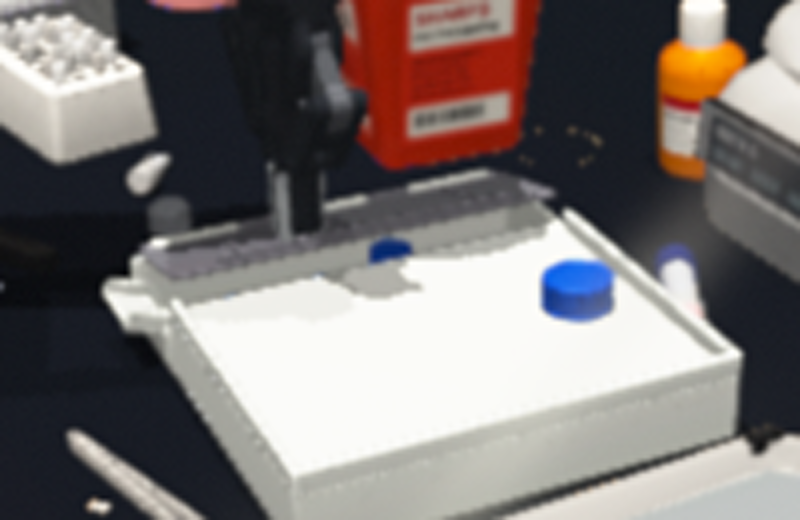

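The cover lies about 20° from shut, with the tips on it and a small cap visible under it in the trough. Now I'll press down.

Call:
arm_command(
  moves=[
    [[0,7,0,0,0,0,0],[0,0,5,0,0,0,0],[0,0,4,0,0,0,0],[0,0,2,0,0,0,0],[0,0,0,0,0,0,0]],
  ],
)

```text
t: 12.7
tool_pos: [0.5035, -0.0323, 0.0391]
eef_rot: [-0.097, -3.135, 0.005]
contact_force: [-1.2, 0.2, 2.5]
opening: -0.0003
```

```bash
python3 -c "
from h import *
st((-30,75,38))"
```

```text
t 12.7 tray [-29.7  76.3  39.1] open -0.00025869290612744064 F [-1.2  0.2  2.5]
turn to go(tool deg) [-0.2 -0.3 -0. ]
(-30, 75, 38) delta tool [ 0.3 -1.3  1.1]
```

Call:
arm_command(
  moves=[
    [[0,0,1,0,0,0,0],[0,0,1,0,0,0,0]],
  ],
)

```text
t: 12.9
tool_pos: [0.5037, -0.0323, 0.0389]
eef_rot: [-0.094, -3.134, 0.007]
contact_force: [-6.6, 0.4, 12.7]
opening: 0.0
```

Call:
arm_command(
  moves=[
    [[0,0,1.5,0,0,0,0],[0,0,0,0,0,0,0]],
  ],
)

```text
t: 13.1
tool_pos: [0.5039, -0.0322, 0.0394]
eef_rot: [-0.092, -3.134, 0.008]
contact_force: [-0.6, 0.0, 0.0]
opening: 0.0001
```

It hit a hard stop at 39 mm (the leaf's upper face when shut) with 12.7 N. Now I'll retreat and check.

Call:
arm_command(
  moves=[
    [[0,0,-20,0,0,0,0],[0,0,-40,0,0,0,0],[0,0,-45,0,0,0,0],[20,20,-45,0,0,0,0],[30,30,0,0,0,0,0]],
  ],
)

```text
t: 13.6
tool_pos: [0.4598, 0.0198, 0.1908]
eef_rot: [-0.097, -3.133, 0.005]
contact_force: [0.7, 1.1, 0.2]
opening: 0.0007
```

Call:
arm_command(
  moves=[
    [[20,40,0,0,0,0,0],[20,40,0,0,0,0,0],[20,40,0,0,0,0,0],[20,40,0,0,0,0,0],[0,0,0,0,0,0,0]],
  ],
)

```text
t: 14.1
tool_pos: [0.3856, 0.1931, 0.1925]
eef_rot: [-0.095, -3.14, 0.001]
contact_force: [-0.3, -0.5, -0.1]
opening: 0.0002
```

```bash
python3 -c "
from h import *
st()
p=manip.get_image('top');q=manip.get_image('scene');v=np.load('tray.npy')
T=Ro.from_rotvec([0,0,v[2]]);o=np.r_[v[:2],0]
for n,i in(('top',p),('scene',q)):
  for l,z in(('cover_edge',.0375),('big_cap',.036),('dish',0),('forceps',0),('tube',0)):
    for r in manip.spot_point(i,l)[:1]:
      X=atz(i,np.array(r['point'])*[512,384],z);print(n,l,X*1000,T.inv().apply(X-o)*1000)
for a in(0,.05,.1,.2):print(a,proj(q,o+T.apply([0,.1135-.062*np.cos(a),.0375+.062*np.sin(a)])))
a=np.asarray(p['pixels'])[90:280,130:330,::-1];b=np.asarray(q['pixels'])[110:300,150:350,::-1]
cv2.imwrite('pics/s6.png',cv2.resize(np.hstack([a,b]),None,fx=2,fy=2,interpolation=2))"
```

```text
t 14.1 tray [-161.2  294.   192.5] open 0.0002023924610347734 F [-0.3 -0.5 -0.1]
turn to go(tool deg) [-0.  -0.   0.1]
top cover_edge [534.6 -62.2  37.5] [ 3.1 48.3 37.5]
top big_cap [ 593.2 -137.4   36. ] [ 66.2 -23.2  36. ]
top dish [541.6   8.8   0. ] [  5.8 119.6   0. ]
top forceps [ 387.7 -143.     0. ] [-138.6  -41.3    0. ]
top tube [ 657.8 -139.4    0. ] [130.8 -21.2   0. ]
scene cover_edge [529.5 -58.   37.5] [-2.2 52.2 37.5]
scene big_cap [ 586.1 -144.8   36. ] [ 59.6 -31.   36. ]
scene dish [560.8  71.4  -0. ] [ 21.1 183.3  -0. ]
scene forceps [ 388.4 -147.3    0. ] [-137.6  -45.6    0. ]
0 [243.4 185.1]
0.05 [243.3 183.6]
0.1 [243.2 182.1]
0.2 [242.9 179.1]
```

View pics/s6.png

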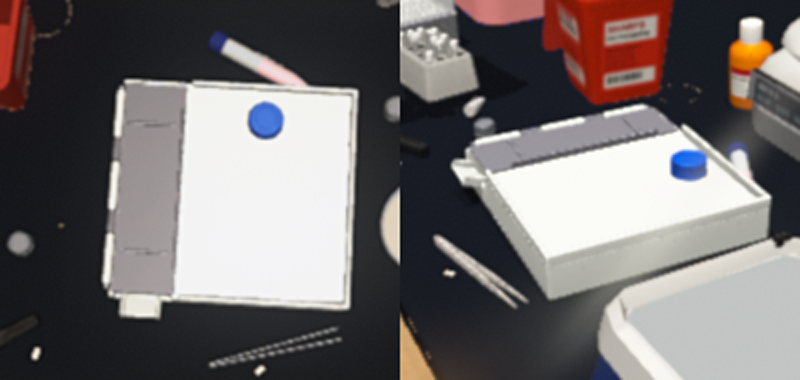

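The cover lies flat over the trough, x≈110–185 in the left picture. The big cap is alone on the platform at (266,120), and the dish, forceps and tube have not moved. I'm handing the job in.

```bash
python3 -c "
from workcell import manip
print(manip.close_job())"
```

```text
the job is handed in; nothing more can be done
None
```

The three small caps are in the trough, the large cap is still on the platform, and the cover is pushed shut. I handed the job in at about 14 s. Nothing was gripped or carried.

- **Sweep:** I used the shut fingers as a brush, one lane at a time. A wrist picture showed all three small caps in the trough before I closed the cover.
- **Cover:** I swung it over from outside and pressed down until it met a hard stop at 39 mm with 12.7 N. The last pictures show it flat over the trough.
- **Large cap and bystanders:** The last top picture puts the large cap within about 2 mm of where it started. The forceps and tube are within a few millimetres of their first positions, within the detector's error.
- **Checks that disagreed:** After the cover was shut, the detector placed the dish on the tray's cover side, not at its real place. The last pictures show only the dish's edge, still to the right of the tray, so I judged by eye that it had not moved. The scene camera also put the large cap about 10 mm from where the top camera did. I trusted the top view.

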